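# Close up and lock a toner bay

## Task

Push the toner cartridge fully home into its bay, then bring the flap over it by its bow handle and ease it gently down until it is shut; do not let it drop or slam. Then push the green spring knob in and turn it clockwise past its safety stop to the end of its turn, so that its orange tongue lies over the shut flap, and let the knob spring back out. Leave the other things on the bench alone and finish with your hand clear.

Things in the scene. Friction and masses are not known exactly. Their poses are not given: they have to be found in the camera images.
- bay: Toner bay module, fixed: steel base plate 200 x 260 x 12 mm. Origin on the bench under the channel's middle; x points from the channel's open mouth (robot side) to its closed end, y left, z up. Channel 76 mm wide, floor 12 mm up, grey side walls 8 mm thick, 85 mm high, x -57 to 78 mm; end wall face at x = 70. Black knob housing 72 x 72 mm, 96 mm high, centred at x = -20, y = -110 mm.
- cartridge_center (a point): Centre of the loose toner cartridge, a black block 140 long (x) x 70 wide x 58 mm high, blue band at the mouth end, about 0.4 kg. It lies in the channel along the bay's x, 25 to 50 mm further out than when home, and slides in when its outer end face is pushed. Axes as the bay's.
- cartridge_home (a point): Where the cartridge's centre is when it is fully home against the end wall (on the bay: x 0, y 0, 41 mm up). Its outer end face then stands at bay x = -70 mm.
- flap_hinge (a point): Middle of the flap's hinge axis, which runs along the bay's y (bay x = 50, y = 0, 95 mm above the bench).
- flap (a joint): Angle of the white flap: 0 = shut (level over the channel), 1.85 rad = open, tipped back past upright away from the robot on its stop, where it starts. Below about 1.72 rad its weight and closing spring swing it shut (about 2 N at the handle); nothing catches it. Plate 88 mm wide, 5 mm thick, reaching 106 mm from the hinge, 0.35 kg.
- flap_handle (a point): Middle of the green bow handle's round bar, 12 mm thick, 72 mm between its corners, parallel to the hinge, 30 mm off the flap's free edge. Shut, it is 135 mm from the hinge towards the mouth and 22 mm above it; it swings with the flap up and over, on a radius of 137 mm. It can be pinched from above, open or shut, and turns between the fingers.
- knob (a joint): Turn of the green knob about its vertical axis, rad, clockwise from above: 0 = unlocked end (orange tongue along the bay's -x), 1.5 = locked end (tongue along +y, over the flap's edge). With the knob out a hidden safety stop halts it at about 0.42; pushed in 7.5 mm or more it passes; beyond about 1.1 it is past and can spring out. Turning back needs pushing too.
- knob_push (a joint): How far the knob is pushed in (straight down), m: 0 = out, 0.010 = fully in. The spring takes 5 N at first and 10 N fully in.
- knob_grip (a point): On the knob's axis, halfway up its bar grip: bay x -20, y -110, 136 mm above the bench when out. Bar 58 mm long (along the tongue), 16 mm wide, its top 16 mm above this point, on a round skirt of radius 34 mm whose top is 16 mm below this point. Flat tongue at the skirt's foot, reaching 74 mm from the axis. The point's x axis points away from the tongue.
- carton: Bystander: cardboard box 110 x 80 x 90 mm high, loose, origin under its centre. Leave alone.
- toner_bottle: Bystander: grey jar 64 mm in diameter, 120 mm high with a yellow cap, loose, origin under its centre. Leave alone.
- parts_tray: Bystander: blue open tray 130 x 100 x 50 mm high, loose, origin under its centre. Leave alone.
Not all that is in view belongs to the job. What is shaped like the part that bears cartridge_center but pink or red is not meant.

How it is judged:
By the outcome, as a careful person would: the job done as asked, in the order asked, and still so for the second after the job is handed in, with the robot touching nothing.
It also fails if it takes over 59 s, if anything falls off the work surface, if the arm or the gripper's body presses on something with over 40 N, if the wrist force passes 120 N, or if a joint passes its speed limit or range.

## Robot

A 7-joint arm with a two-finger parallel gripper is mounted at the origin on the work surface. World frame = base frame: x ahead of the robot, y to its left, z up, the work surface at z = 0. Lengths are in m, angles in rad, forces in N, time in s.
With the tool pointing down it reaches from about 0.4 to 0.85 m from the base axis. Payload 6.9 kg.
Tool frame: the origin (TCP) lies at the very end of the fingers, on their centre line; the grasp point (between the pads) lies 19 mm behind it (env.grip_depth is the z of the grasp point in the tool frame, in m); z points along the fingers, y is the line along which they close (so a half turn about z gives the same grasp; the last joint's range is limited). The gripper opens to 85 mm and grips with 20 to 120 N. Pads are 22 mm wide; open, the fingers measure 114 mm over their backs; the gripper's body (76 mm by 85 mm) begins 54 mm behind the grasp point. The pads swing forward as they close: fully open they stand 13 mm farther back than shut.
Start: joints at [-1.048, 0.507, -0.238, 1.5, 0.126, 1.149, -0.155], TCP at [0.253, 0.571, 0.231] pointing down, gripper open.
Joint ranges: [-3.08, 3.08], [-0.24, 2.05], [-1.43, 1.35], [0, 2.5], [-1.52, 4.66], [0.17, 1.96], [-2.89, 2.89]. Speed limits (rad/s): [2.39, 2.39, 3.14, 3.14, 3.14, 3.14, 3.14].

## Interface

Orientations are given as a 3x3 rotation matrix whose columns are the frame's x, y, z axes.
In Python, from plant import readout, capture, get_calibration, env, spotter gives the robot as it stands.
- The arm moves only by the tool servo_tool, never from a script. Its argument "commands" is a list that holds one entry, the list of rows, each a list of 5 numbers: the opening, from 0 (shut) to 1 (fully open), then the shift along the tool's x, y, z as a fraction of full scale, then the turn about the tool's z as a fraction of full scale. A call has 1 to 20 rows; each row is the pose to reach, as a shift and turn from the pose commanded when the call began, along the tool's axes at that moment, turning the shorter way round; what a row does not reach only later rows make up. Full scale, the value 1, is 1 m for a shift and 180 degrees for a turn. A row lasts 1/10 s, in which the tool goes at most 50 mm and 8.59 degrees, less where a joint would pass 70% of its speed; a pose out of reach is approached as far as the arm can. A call with a number of a shift or a turn outside -1 to 1 is refused whole. A call with a gripper value outside its range is refused whole. The fingers move at their own pace and stop on an object; "squeeze" is the grip in N (left out, the last holds). Time passes only in rows, so rows that repeat a pose let the fingers close. It gives the time, the measured TCP pose, the force, the opening and the grip force at its end, in the units of the state.
- readout.get_obs(): the state, without advancing time (a new reading comes with each control period).
- capture(name): name is "scene" or "top"; returns the picture (420x560x3 uint8, red, green, blue); there is no depth.
- get_calibration(name): a dict with "fx", "fy", "cx", "cy" (pixels), "k1" (the pictures are not rectified: a ray, as slopes to the right and down, at radius r is drawn at 1 + k1 r^2 times it, then the intrinsics apply), "R" (3x3) and "t" (3): a world point X has camera coordinates R X + t. Camera axes: x right, y down, z forward; pixel columns grow to the right and rows downward; lengths in m; the calibration is good to about 2 mm. A picture is of the moment at which its call begins. get_calibration takes no time and is no camera call.
- env.job_done(): hands the job in; it is judged then, once.
Trained networks look in the newest picture that a camera, given by its name, has taken for a name from the list of things; names that differ only in an ending like _2 or _b are one class to them, and where a whole thing is asked for, a point or a joint stands for the part that bears it (a point fixed in the world has none). Each returns a list of dicts, best first, with "conf" (0 to 1); they miss things now and then, are a little off and sometimes report something else, mostly with a low value. They report only what shows in the picture. A call takes as long as a camera call. They do not tell look-alikes from the thing itself.
- spotter.find_in(query, camera): "pixel" ([row, column] in pixels, amid what is visible of it).
- spotter.regions_of(query, camera): "pixels" (420x560 bool, what is visible of it) and "pixel" ([row, column] in pixels, amid what is visible of it).
- spotter.place_of(query, camera): "pixel" ([row, column] in pixels: a listed point, or the origin of a listed thing).
The state is a dict: "time": time; "joints": joint angles; "qd": joint speeds; "effort": joint torques, N m; "eef_pos": TCP position; "tcp_rot": TCP orientation; "force": force on the tool from outside, world axes, zero at the start; "ft_torque": the same for the moment, N m; "finger_gap": finger opening in m; "grasp_force": force on a finger pad.
Only numpy, scipy, OpenCV 4.12 (cv2) and the standard library are available. Lean on these libraries where they do the work, as an engineer would, in place of code of your own. Each camera call takes 0.05 s, during which the arm holds its last target. There are 200 camera calls.

## Working session

There is one attempt and no reset: what is moved stays moved. The work goes in short steps, Python scripts to look and compute and a tool call to move; the robot and the scene stay as the last step left them, time stands still between calls to the robot, and variables do not carry over. Pictures are saved under pics/ and viewed, at most 10 in all, crops included, and the job is handed in when it is done.

Besides the shell and the picture viewer there is one more tool, called after "Emit:" as name(argument=value, ...), one argument or row to a line, values as JSON. servo_tool: Moves the arm, as the interface text tells. Shift numbers are shares of 1 m and turn numbers shares of 180 degrees, none past 1 either way. Its arguments: {"type":"object","properties":{"commands":{"type":"array","items":{"type":"array","items":{"type":"array","items":{"type":"number"}}}},"squeeze":{"type":"number"}},"required":["commands"]}

```bash
mkdir -p pics; ls
cat > h.py <<'E'
import numpy as np, cv2
from plant import readout, capture, get_calibration, env, spotter
def K(c): return np.array([[c['fx'],0,c['cx']],[0,c['fy'],c['cy']],[0,0,1.]])
def ray(cam,px):
    c=get_calibration(cam); D=np.array([c['k1'],0,0,0,0.])
    u=cv2.undistortPoints(np.array([[[px[1],px[0]]]],float),K(c),D)[0,0]
    R=np.array(c['R']);t=np.array(c['t'])
    d=R.T@np.array([u[0],u[1],1]);return -R.T@t,d/np.linalg.norm(d)
def onz(cam,px,z):
    o,d=ray(cam,px);return o+d*(z-o[2])/d[2]
def proj(cam,X):
    c=get_calibration(cam);R=np.array(c['R']);t=np.array(c['t'])
    p=cv2.projectPoints(np.atleast_2d(np.array(X,float)),cv2.Rodrigues(R)[0],t,K(c),np.array([c['k1'],0,0,0,0.]))[0][:,0]
    return p[:,::-1]
def tri(a,b):
    (o1,d1),(o2,d2)=ray(*a),ray(*b)
    A=np.stack([d1,-d2],1);s=np.linalg.lstsq(A,o2-o1,rcond=None)[0]
    p,q=o1+d1*s[0],o2+d2*s[1];return (p+q)/2,np.linalg.norm(p-q)
E
python3 - <<'E'
from h import *
ims={c:capture(c) for c in("scene","top")}
cv2.imwrite('pics/a.png',ims['scene'][:,:,::-1]);cv2.imwrite('pics/b.png',ims['top'][:,:,::-1])
for q in ["bay","cartridge_center","cartridge_home","flap_hinge","flap_handle","knob_grip","carton","toner_bottle","parts_tray"]:
    r={c:spotter.place_of(q,c)[:3] for c in ims}
    for c in r: print(q,c,[(np.round(x['pixel']).tolist(),round(x['conf'],2)) for x in r[c]])
    if r['scene'] and r['top']:
        p,e=tri(("scene",r['scene'][0]['pixel']),("top",r['top'][0]['pixel']));print('   ',p.round(4),round(e,4))
o=readout.get_obs();print(o['time'],o['tcp_rot'],env.grip_depth)
for c in ims: print(c,(-np.array(get_calibration(c)['R']).T@np.array(get_calibration(c)['t'])).round(3))
E
```

```text
pics
bay scene [([198.0, 276.0], 0.58), ([262.0, 307.0], 0.57)]
bay top [([177.0, 236.0], 0.76)]
    [0.5897 0.0479 0.198 ] 0.0839
cartridge_center scene [([216.0, 381.0], 0.71), ([224.0, 211.0], 0.66), ([242.0, 316.0], 0.65)]
cartridge_center top [([266.0, 290.0], 0.88), ([159.0, 348.0], 0.72), ([186.0, 237.0], 0.62)]
    [ 0.3108  0.062  -0.0248] 0.2307
cartridge_home scene []
cartridge_home top [([177.0, 236.0], 0.62)]
flap_hinge scene [([249.0, 296.0], 0.81)]
flap_hinge top [([155.0, 238.0], 0.62)]
    [0.6363 0.0839 0.0849] 0.002
flap_handle scene [([220.0, 280.0], 0.67)]
flap_handle top [([120.0, 236.0], 0.58)]
    [0.6974 0.0773 0.2189] 0.0026
knob_grip scene [([200.0, 278.0], 0.95)]
knob_grip top [([190.0, 275.0], 0.82)]
    [ 0.5448 -0.0148  0.1366] 0.0141
carton scene [([298.0, 444.0], 0.66)]
carton top [([206.0, 108.0], 0.59)]
    [ 0.516   0.4389 -0.0057] 0.0053
toner_bottle scene [([185.0, 184.0], 0.75)]
toner_bottle top [([213.0, 424.0], 0.59), ([205.0, 106.0], 0.32)]
    [ 0.4811 -0.4158 -0.0073] 0.0026
parts_tray scene [([324.0, 348.0], 0.94)]
parts_tray top [([180.0, 236.0], 0.27)]
    [ 0.5791  0.1603 -0.2056] 0.1152
1.0 [[-9.14368657e-01  4.04882648e-01  2.52155422e-05]
 [ 4.04882649e-01  9.14368656e-01  2.38895779e-05]
 [-1.33838259e-05  3.20532168e-05 -9.99999999e-01]] -0.0187
scene [1.409 0.516 0.928]
top [0.456 0.011 1.341]
```

View pics/a.png

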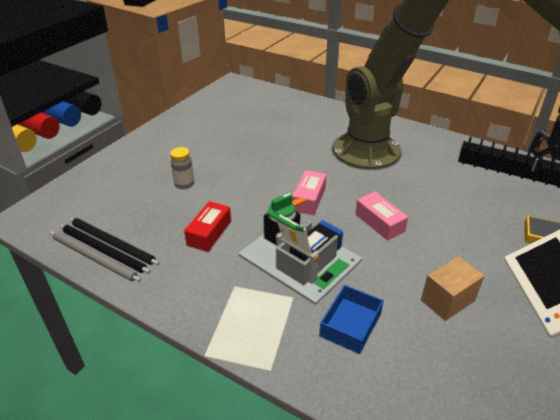

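View pics/b.png

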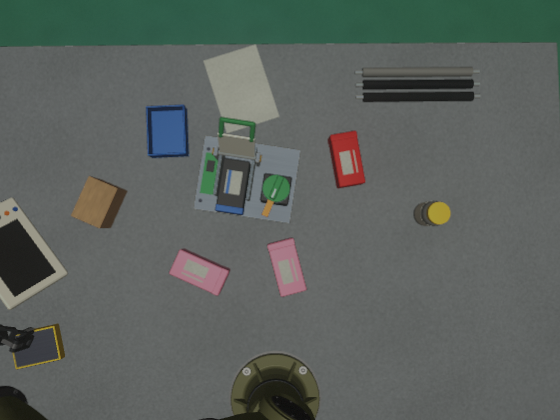

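The scene picture shows the bay at about (255,300) with its flap open and handle at (220,280). In the top picture the bay is at about (180,248), the handle at (122,237), the hinge at (150,238) and the knob at (190,275) with its orange tongue at (208,268).

Cartridge look-alikes in top: pink (266,290), pink (272,200), red (159,348), and black with a blue band in the channel (186,237). I choose the black one at (186,237) and check it in a close crop.

Run:
```python
import cv2,numpy as np
a=cv2.imread('pics/b.png')[105:235,185:310]; b=cv2.imread('pics/a.png')[180:305,225:375]
a=cv2.resize(a,None,fx=3.2,fy=3.2,interpolation=cv2.INTER_CUBIC)
b=cv2.resize(b,None,fx=2.6,fy=2.6,interpolation=cv2.INTER_CUBIC)
H=max(a.shape[0],b.shape[0]);o=np.zeros((H,a.shape[1]+b.shape[1],3),np.uint8)
o[:a.shape[0],:a.shape[1]]=a;o[:b.shape[0],a.shape[1]:]=b;cv2.imwrite('pics/c.png',o);print(o.shape)
```

```text
(416, 790, 3)
```

View pics/c.png

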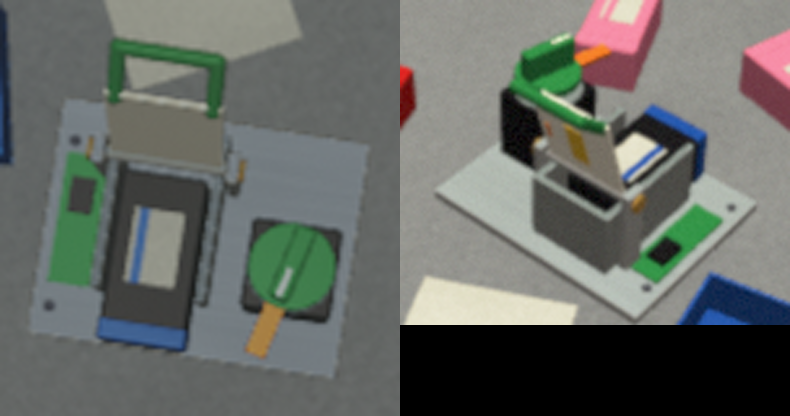

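The crop confirms it: a black block with a blue band at about (208,229) in top, lying in the grey channel. The flap is tipped back, and the knob's tongue points to the mouth with a slight clockwise lean.

Run:
```python
from h import *
from scipy.optimize import least_squares
f=lambda r,c:(105+r/3.2,185+c/3.2)
P=[((-20+36,-110+36,96),f(219,253)),((16,-146,96),f(230,343)),((-56,-74,96),f(311,243)),((-56,-146,96),f(322,332)),
 ((108.4,36,219),f(45,115)),((108.4,-36,219),f(62,222))]
pl=[f(100,66),f(147,369),f(377,333),f(331,31)]
W=np.array([onz('top',p,.012) for p in pl]);print(W.round(4))
e=lambda a,b:W[b]-W[a]
for a,b in((0,1),(3,2),(3,0),(2,1)):
  v=e(a,b);print(np.hypot(*v[:2]).round(4),np.degrees(np.arctan2(v[1],v[0])).round(2))
X=np.array([p[0] for p in P])/1e3;Z=np.array([p[1] for p in P])
# plate: x +-100+ox, y +-130+oy
Xp=np.array([[.1,.13],[.1,-.13],[-.1,-.13],[-.1,.13]])
def T(q,X):
  c,s=np.cos(q[2]),np.sin(q[2]);return np.c_[q[0]+c*X[:,0]-s*X[:,1],q[1]+s*X[:,0]+c*X[:,1],X[:,2]]
# scene points: handle, hinge, knob
S=np.array([[.1084,0,.219],[.05,0,.095],[-.02,-.11,.136]]);Zs=np.array([[220,280],[249,296],[200,278.]])
def res(q):
  a=(proj('top',T(q,X))-Z).ravel()
  b=(proj('top',T(q,np.c_[Xp+q[3:5],[.012]*4]))-np.array(pl)).ravel()
  return np.r_[a,b,0.5*(proj('scene',T(q,S))-Zs).ravel()]
r=least_squares(res,[.58,.08,-.12,0,-.03],loss='soft_l1');q=r.x
print(q.round(4),np.degrees(q[2]));print(r.fun.reshape(-1,2).round(1))
for n,p in dict(o=[0,0,0],home=[0,0,.041],hinge=[.05,0,.095],handle=[.1084,0,.219],knob=[-.02,-.11,.136]).items(): print(n,T(q,np.array([p]))[0].round(4))
inv=lambda w:np.array([[np.cos(q[2]),np.sin(q[2])],[-np.sin(q[2]),np.cos(q[2])]])@(w[:2]-q[:2])
for n,p,z in(('cart top mouth L',f(318,103),.07),('cart mouth R',f(330,187),.07),('cart far L',f(165,120),.07),('tongue root',f(305,270),.11),('tongue tip',f(353,257),.11),('bar end a',f(228,310),.152),('bar end b',f(295,279),.152)): print(n,inv(onz('top',p,z)).round(4))
```

```text
[[ 0.6973  0.1742  0.012 ]
 [ 0.6543 -0.0797  0.012 ]
 [ 0.4614 -0.0461  0.012 ]
 [ 0.5037  0.2051  0.012 ]]
0.2575 -99.61
0.2547 -99.56
0.196 -9.05
0.1958 -9.89
[ 5.844e-01  9.280e-02 -1.668e-01 -2.000e-04 -2.970e-02] -9.554674725275142
[[-0.7  0.4]
 [ 0.2  0.6]
 [-1.2 -0.8]
 [-0.3 -0.2]
 [ 0.6  1.5]
 [ 0.1 -0.6]
 [-0.8 -0.3]
 [-0.7  0.6]
 [ 0.9  0.8]
 [ 0.6 -1.2]
 [-0.9  0.4]
 [-1.7  0.4]
 [ 0.3  1.7]]
o [0.5844 0.0928 0.    ]
home [0.5844 0.0928 0.041 ]
hinge [0.6337 0.0845 0.095 ]
handle [0.6913 0.0748 0.219 ]
knob [ 0.5464 -0.0124  0.136 ]
cart top mouth L [-0.0799  0.0337]
cart mouth R [-0.0793 -0.034 ]
cart far L [0.0434 0.0394]
tongue root [-0.0515 -0.0967]
tongue tip [-0.0898 -0.0923]
bar end a [ 0.0081 -0.1178]
bar end b [-0.0452 -0.1024]
```

Emit:
servo_tool(
  commands=[
    [[0, -0.04, -0.04, 0.01, 0.04], [0, -0.08, -0.08, 0.02, 0.09], [0, -0.12, -0.115, 0.03, 0.14], [0, -0.16, -0.15, 0.04, 0.18], [0, -0.2, -0.19, 0.05, 0.23], [0, -0.24, -0.23, 0.05, 0.27], [0, -0.28, -0.265, 0.05, 0.32], [0, -0.31, -0.295, 0.05, 0.36], [0, -0.335, -0.32, 0.05, 0.4], [0, -0.35, -0.335, 0.05, 0.42], [0, -0.356, -0.339, 0.05, 0.42], [0, -0.356, -0.339, 0.05, 0.42], [0, -0.356, -0.339, 0.05, 0.42]],
  ],
  squeeze=30,
)

```text
time: 2.3
eef_pos: [0.441, 0.1186, 0.1813]
tcp_rot: [[0.163, 0.987, -0.0], [0.987, -0.163, 0.001], [0.001, -0.0, -1.0]]
force: [-0.6, 0.8, -0.3]
finger_gap: -0.0004
grasp_force: 0.0
```

Emit:
servo_tool(
  commands=[
    [[0, -0.001, 0, 0.03, 0], [0, -0.002, 0, 0.07, 0], [0, -0.002, 0, 0.11, 0], [0, -0.002, 0, 0.14, 0], [0, -0.002, 0, 0.15, 0], [0, -0.002, 0.01, 0.15, 0], [0, -0.002, 0.02, 0.15, 0], [0, -0.002, 0.025, 0.15, 0], [0, -0.002, 0.03, 0.15, 0], [0, -0.002, 0.034, 0.15, 0], [0, -0.002, 0.038, 0.15, 0], [0, -0.002, 0.042, 0.15, 0], [0, -0.002, 0.046, 0.15, 0], [0, -0.002, 0.05, 0.15, 0], [0, -0.002, 0.053, 0.15, 0], [0, -0.002, 0.055, 0.15, 0]],
  ],
)

```text
time: 3.9
eef_pos: [0.493, 0.1066, 0.0319]
tcp_rot: [[0.164, 0.986, -0.004], [0.986, -0.164, 0.0], [-0.0, -0.004, -1.0]]
force: [-8.8, 0.2, 12.4]
finger_gap: -0.0003
grasp_force: 8.0
```

Emit:
servo_tool(
  commands=[
    [[0, 0, 0.002, 0, 0], [0, 0, 0.004, 0, 0], [0, 0, 0.006, 0, 0], [0, 0, 0.006, 0, 0]],
  ],
)

```text
time: 4.3
eef_pos: [0.4992, 0.1056, 0.032]
tcp_rot: [[0.164, 0.986, -0.003], [0.986, -0.164, 0.0], [-0.0, -0.003, -1.0]]
force: [-7.4, 0.7, 9.8]
finger_gap: -0.0003
grasp_force: 7.0
```

Run:
```python
from h import *
o=readout.get_obs();print(o['joints'],o['eef_pos'])
im=capture('top');b=cv2.imread('pics/b.png')
a=cv2.resize(im[105:235,185:310,::-1],None,fx=4,fy=4,interpolation=cv2.INTER_CUBIC)
cv2.imwrite('pics/d.png',a)
```

```text
[-0.33662587  0.59690164  0.12153896  2.0350253  -0.13983723  0.52039199
 -0.27917294] [0.49921219 0.10562202 0.03195716]
```

View pics/d.png

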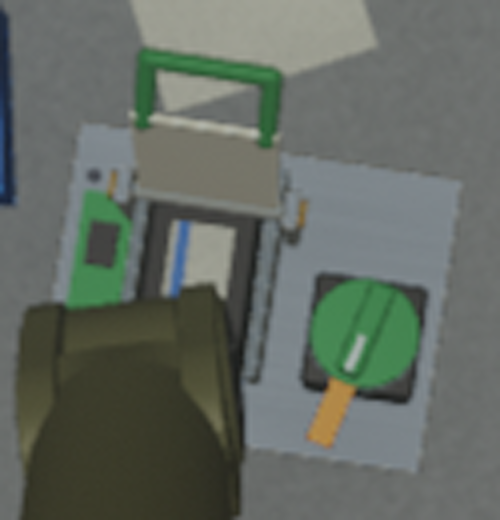

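The top picture shows the cartridge label moved in (rows 220–300 of the crop), with the knob and flap untouched. I keep pushing to the stop.

Emit:
servo_tool(
  commands=[
    [[0, 0, 0.001, 0, 0], [0, 0, 0.002, 0, 0], [0, 0, 0.003, 0, 0], [0, 0, 0.003, 0, 0]],
  ],
)

```text
time: 4.75
eef_pos: [0.5016, 0.1052, 0.032]
tcp_rot: [[0.164, 0.986, -0.004], [0.986, -0.164, 0.0], [-0.0, -0.004, -1.0]]
force: [-8.8, 1.6, 12.6]
finger_gap: -0.0001
grasp_force: 8.6
```

Emit:
servo_tool(
  commands=[
    [[0, 0, 0.001, 0, 0], [0, 0, 0.002, 0, 0], [0, 0, 0.003, 0, 0], [0, 0, 0.004, 0, 0], [0, 0, 0.004, 0, 0]],
  ],
)

```text
time: 5.25
eef_pos: [0.5015, 0.1052, 0.032]
tcp_rot: [[0.163, 0.987, -0.011], [0.987, -0.163, 0.001], [-0.001, -0.011, -1.0]]
force: [-20.3, 3.2, 23.1]
finger_gap: -0.0002
grasp_force: 15.1
```

Emit:
servo_tool(
  commands=[
    [[0, 0, -0.01, 0, 0], [0, 0, -0.03, 0, 0], [0, 0, -0.04, -0.02, 0], [0, 0, -0.04, -0.06, 0], [0, 0, -0.04, -0.11, 0], [0.5, 0, -0.02, -0.16, 0], [0.5, 0, 0.01, -0.2, 0], [0.5, 0, 0.05, -0.225, 0], [0.5, 0, 0.09, -0.235, 0], [0.5, 0.001, 0.13, -0.235, 0], [0.5, 0.002, 0.16, -0.235, 0], [0.5, 0.002, 0.18, -0.235, 0], [0.5, 0.002, 0.19, -0.235, 0], [0.5, 0.002, 0.19, -0.235, 0], [0.5, 0.002, 0.19, -0.235, 0]],
  ],
)

```text
time: 6.75
eef_pos: [0.6953, 0.0748, 0.2661]
tcp_rot: [[0.165, 0.986, -0.001], [0.986, -0.165, -0.0], [-0.0, -0.001, -1.0]]
force: [-0.9, -0.4, 0.3]
finger_gap: 0.0428
grasp_force: 0.0
```

Run:
```python
from h import *
o=readout.get_obs();print(o['joints'].round(2) if hasattr(o['joints'],'round') else o['joints'],o['eef_pos'],o['finger_gap'],o['force'])
im=capture('scene')
a=im[150:290,220:360,::-1];a=cv2.resize(a,None,fx=4.2,fy=4.2,interpolation=cv2.INTER_CUBIC)
cv2.imwrite('pics/e.png',a)
r=spotter.regions_of('flap_handle','scene')
p=np.array(o['eef_pos'])
print('tcp',proj('scene',p),proj('scene',p-[0,0,.055]))
print([(x['pixel'],x['conf']) for x in spotter.place_of('flap_handle','scene')])
q=[.5844,.0928,-.1668];c,s=np.cos(q[2]),np.sin(q[2])
d=p[:2]-q[:2];print('bay',c*d[0]+s*d[1],-s*d[0]+c*d[1])
for x in(.1034,.1084,.114):
  print(x,[(proj('scene',[q[0]+c*x-s*y,q[1]+s*x+c*y,.219])-[150,220])*4.2 for y in(.036,-.036)])
```

```text
[-0.24  0.61  0.2   1.22 -0.12  1.32 -0.22] [0.69530974 0.07482451 0.26607825] 0.042784624047234154 [-0.9295972  -0.44609018  0.30096717]
tcp [[202.54229985 279.83331869]] [[222.04640773 279.94369455]]
[([220.0, 279.7], 0.72)]
bay 0.11235486183740451 0.0006880671749901271
0.1034 [array([[311.38513879, 314.38447676]]), array([[254.08111736, 211.07337479]])]
0.1084 [array([[316.16901953, 308.20268699]]), array([[258.55825722, 204.82467985]])]
0.114 [array([[321.55758861, 301.23917371]]), array([[263.60036424, 197.7875514 ]])]
```

View pics/e.png

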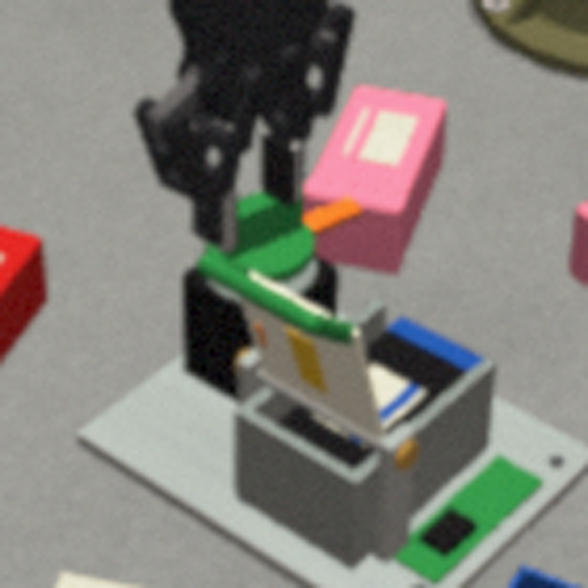

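The scene crop shows the gripper above the open flap. The bar runs from about (258,205) to (316,308) in the crop, matching the model, with the legs continuing to the right. Descend and pinch.

Emit:
servo_tool(
  commands=[
    [[0.5, 0, -0.002, 0.01, 0], [0.5, 0, -0.004, 0.025, 0], [0.5, 0, -0.004, 0.04, 0], [0.5, 0, -0.004, 0.05, 0], [0.5, 0, -0.004, 0.06, 0], [0.5, 0, -0.004, 0.06, 0], [0.15, 0, -0.004, 0.06, 0], [0.1, 0, -0.004, 0.06, 0], [0.05, 0, -0.004, 0.06, 0], [0, 0, -0.004, 0.06, 0], [0, 0, -0.004, 0.06, 0], [0, 0, -0.004, 0.06, 0], [0, 0, -0.004, 0.06, 0]],
  ],
  squeeze=30,
)

```text
time: 8.2
eef_pos: [0.6922, 0.0755, 0.2071]
tcp_rot: [[0.165, 0.986, 0.001], [0.986, -0.165, 0.0], [0.0, 0.001, -1.0]]
force: [0.3, -1.0, 5.7]
finger_gap: 0.0105
grasp_force: 29.6
```

Emit:
servo_tool(
  commands=[
    [[0.3, 0, 0, 0, 0], [0.3, 0, 0, 0, 0], [0.3, 0, 0, 0.003, 0], [0.3, 0, 0, 0.006, 0], [0, 0, 0, 0.006, 0], [0, 0, 0, 0.006, 0], [0, 0, 0, 0.006, 0], [0, 0, 0, 0.006, 0], [0, 0, 0, 0.006, 0]],
  ],
  squeeze=30,
)

```text
time: 9.1
eef_pos: [0.6912, 0.0756, 0.1997]
tcp_rot: [[0.165, 0.986, -0.002], [0.986, -0.165, -0.0], [-0.0, -0.002, -1.0]]
force: [-1.2, 0.1, -4.8]
finger_gap: 0.0109
grasp_force: 29.1
```

Emit:
servo_tool(
  commands=[
    [[0, 0, -0.0027, -0.0013, 0], [0, 0, -0.0071, -0.0031, 0], [0, 0, -0.0138, -0.0056, 0], [0, 0, -0.0206, -0.0078, 0], [0, 0, -0.0276, -0.0096, 0], [0, 0, -0.0346, -0.011, 0], [0, 0, -0.0417, -0.0121, 0], [0, 0, -0.0488, -0.0128, 0], [0, 0, -0.056, -0.0131, 0]],
  ],
)

```text
time: 10.0
eef_pos: [0.6369, 0.0847, 0.2144]
tcp_rot: [[0.165, 0.986, 0.002], [0.986, -0.165, 0.0], [0.0, 0.002, -1.0]]
force: [2.2, -0.8, -1.6]
finger_gap: 0.0107
grasp_force: 29.2
```

Emit:
servo_tool(
  commands=[
    [[0, 0, -0.0072, 0.0001, 0], [0, 0, -0.0143, 0.0005, 0], [0, 0, -0.0215, 0.0013, 0], [0, 0, -0.0285, 0.0025, 0], [0, 0, -0.0355, 0.0041, 0], [0, 0, -0.0425, 0.006, 0], [0, 0, -0.0493, 0.0083, 0], [0, 0, -0.0559, 0.0109, 0], [0, 0, -0.0625, 0.0139, 0], [0, 0, -0.0667, 0.016, 0], [0, 0, -0.0709, 0.0184, 0], [0, 0, -0.077, 0.0221, 0], [0, 0, -0.0829, 0.0262, 0], [0, 0, -0.0886, 0.0305, 0], [0, 0, -0.0941, 0.0352, 0], [0, 0, -0.0993, 0.0401, 0]],
  ],
)

```text
time: 11.6
eef_pos: [0.5383, 0.1012, 0.1728]
tcp_rot: [[0.165, 0.986, 0.0], [0.986, -0.165, -0.0], [-0.0, 0.0, -1.0]]
force: [-1.0, -0.1, 0.5]
finger_gap: 0.011
grasp_force: 30.3
```

Emit:
servo_tool(
  commands=[
    [[0, 0, -0.0049, 0.0052, 0], [0, 0, -0.0096, 0.0107, 0], [0, 0, -0.014, 0.0163, 0], [0, 0, -0.018, 0.0223, 0], [0, 0, -0.0218, 0.0284, 0], [0, 0, -0.0252, 0.0347, 0], [0, 0, -0.0283, 0.0412, 0], [0, 0, -0.0306, 0.0467, 0], [0, 0, -0.0327, 0.0523, 0], [0, 0, -0.0341, 0.0568, 0], [0, 0, -0.0355, 0.0614, 0], [0, 0, -0.0363, 0.0649, 0], [0, 0, -0.0369, 0.0672, 0], [0, 0, -0.0374, 0.0696, 0], [0, 0, -0.0377, 0.0712, 0], [0, 0, -0.0377, 0.0712, 0]],
  ],
)

```text
time: 13.2
eef_pos: [0.5016, 0.1073, 0.102]
tcp_rot: [[0.165, 0.986, 0.0], [0.986, -0.165, 0.0], [0.0, 0.0, -1.0]]
force: [2.5, -0.4, -0.8]
finger_gap: 0.0109
grasp_force: 29.4
```

Emit:
servo_tool(
  commands=[
    [[0, 0, 0, 0.001, 0], [0, 0, 0, 0.002, 0], [0, 0, 0, 0.003, 0], [0, 0, -0.001, 0.004, 0], [0, 0, -0.001, 0.005, 0], [0, 0, -0.001, 0.005, 0]],
  ],
)

```text
time: 13.8
eef_pos: [0.5017, 0.1074, 0.1008]
tcp_rot: [[0.165, 0.986, 0.004], [0.986, -0.165, 0.002], [0.002, 0.004, -1.0]]
force: [-7.2, -1.6, 37.2]
finger_gap: 0.0108
grasp_force: 33.1
```

Emit:
servo_tool(
  commands=[
    [[0, 0, 0, -0.002, 0], [0, 0, 0, -0.004, 0], [0.25, 0, 0, -0.004, 0], [0.25, 0, 0, -0.004, 0], [0.25, 0, 0, -0.004, 0], [0.25, 0, 0, -0.02, 0], [0.25, 0, 0, -0.06, 0], [0.25, 0, 0, -0.1, 0], [0.25, 0.05, -0.03, -0.12, 0], [0.25, 0.1, -0.06, -0.12, 0], [0.25, 0.13, -0.09, -0.12, 0], [0.25, 0.14, -0.1, -0.12, 0], [0.25, 0.14, -0.1, -0.12, 0]],
  ],
)

```text
time: 15.1
eef_pos: [0.4217, 0.2661, 0.2166]
tcp_rot: [[0.157, 0.988, -0.003], [0.988, -0.157, 0.001], [0.001, -0.003, -1.0]]
force: [-0.8, 0.2, 0.4]
finger_gap: 0.0211
grasp_force: 0.0
```

Run:
```python
from h import *
o=readout.get_obs();print(o['joints'],o['eef_pos'],o['finger_gap'],o['force'])
a=cv2.resize(capture('top')[130:230,180:305,::-1],None,fx=3.2,fy=3.2,interpolation=cv2.INTER_CUBIC)
b=cv2.resize(capture('scene')[180:305,225:375,::-1],None,fx=2.6,fy=2.6,interpolation=cv2.INTER_CUBIC)
o=np.zeros((max(a.shape[0],b.shape[0]),a.shape[1]+b.shape[1],3),np.uint8)
o[:a.shape[0],:a.shape[1]]=a;o[:b.shape[0],a.shape[1]:]=b;cv2.imwrite('pics/f.png',o)
q=[.5844,.0928,-.1668];c,s=np.cos(q[2]),np.sin(q[2])
for n,z in(('shut',.117),('2mm up',.121)):
 for y in(.036,-.036):
  x=-.085;w=[q[0]+c*x-s*y,q[1]+s*x+c*y,z];print(n,proj('top',w)[0].round(1),((proj('top',w)[0]-[130,180])*3.2).round(),((proj('scene',w)[0]-[180,225])*2.6+[0,400]).round())
for qn in('flap_handle','knob_grip'): print(qn,[[(np.round(x['pixel'],1).tolist(),round(x['conf'],2)) for x in spotter.place_of(qn,cm)[:2]] for cm in('top','scene')])
```

```text
[-0.72762839  0.32736901  0.15972865  1.85027885 -0.06470349  0.97041726
 -0.69757104] [0.42168347 0.26610959 0.21657118] 0.021072069394218768 [-0.78206444  0.20439804  0.3767918 ]
shut [205.4 214. ] [241. 109.] [ 98. 704.]
shut [209.9 242.9] [256. 201.] [ 68. 645.]
2mm up [205.4 213.8] [241. 108.] [ 95. 704.]
2mm up [209.8 242.9] [255. 201.] [ 65. 645.]
flap_handle [[([206.4, 226.8], 0.85)], [([214.6, 334.2], 0.7)]]
knob_grip [[([187.7, 276.0], 0.95)], [([201.0, 277.0], 0.62)]]
```

View pics/f.png

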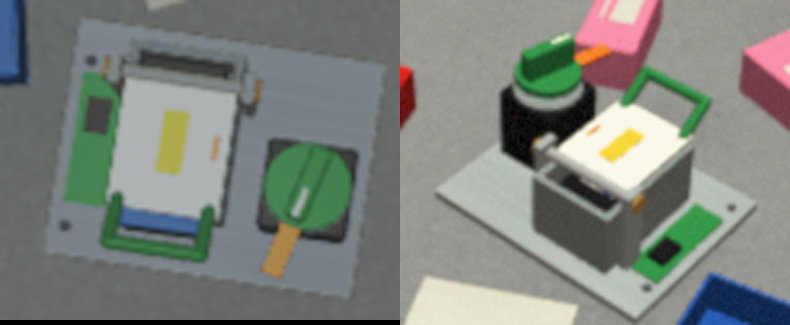

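The picture shows the flap lying level over the cartridge with its handle at the mouth side (top (206,227)), which matches the shut projection. The knob is untouched with its tongue to the mouth at about (272,273) in the crop. Next I work out the knob angle and check the cartridge edge.

Run:
```python
from h import *
f=lambda r,c:(130+r/3.2,180+c/3.2)
q=[.5844,.0928,-.1668];c,s=np.cos(q[2]),np.sin(q[2])
inv=lambda w:np.array([[c,s],[-s,c]])@(w[:2]-q[:2])
print('cart mouth',inv(onz('top',f(231,165),.07)))
im=capture('top');h=cv2.cvtColor(im,cv2.COLOR_RGB2HSV)
m=cv2.inRange(h,(8,120,120),(22,255,255));m[:, :255]=0;m[:195]=0;m[:,290:]=0;m[225:]=0
ys,xs=np.nonzero(m);P=np.array([inv(onz('top',(y,x),.103)) for y,x in zip(ys,xs)])
u,S,v=np.linalg.svd(P-P.mean(0));print(len(P),P.mean(0),'dir',v[0],'ang',np.arctan2(v[0][1],-v[0][0]),'axis->mean',np.arctan2(P.mean(0)[1]+.11,-(P.mean(0)[0]+.02)))
b=[inv(onz('top',f(*k),.152)) for k in((203,300),(150,318),(147,306),(158,329))];print(np.round(b,4))
g=cv2.inRange(h,(45,90,50),(85,255,255));g[:,:255]=0;g[:165]=0;g[215:]=0;g[:,305:]=0
ys,xs=np.nonzero(g);P=np.array([inv(onz('top',(y,x),.125)) for y,x in zip(ys,xs)]);print('green',len(P),(P.max(0)+P.min(0))/2,np.ptp(P,axis=0))
```

```text
cart mouth [-0.06890283 -0.00175272]
91 [-0.06991376 -0.09410763] dir [-0.97051457  0.24104245] ang 0.2434398307393708 axis->mean 0.30824771084373465
[[-0.0358 -0.1048]
 [ 0.0057 -0.1121]
 [ 0.0065 -0.1029]
 [ 0.001  -0.1212]]
green 550 [-0.01992621 -0.10772061] [0.06468262 0.06563218]
```

Emit:
servo_tool(
  commands=[
    [[0.6, -0.02, 0.01, 0, -0.03], [0.6, -0.05, 0.03, 0, -0.07], [0.6, -0.09, 0.05, 0, -0.11], [0.6, -0.12, 0.075, 0, -0.15], [0.6, -0.155, 0.1, 0, -0.2], [0.6, -0.185, 0.12, 0, -0.24], [0.6, -0.21, 0.14, 0, -0.29], [0.6, -0.23, 0.155, 0, -0.33], [0.6, -0.245, 0.163, 0, -0.37], [0.6, -0.253, 0.168, 0, -0.4], [0.6, -0.253, 0.168, 0, -0.417], [0.6, -0.253, 0.168, 0, -0.417], [0.6, -0.253, 0.168, 0, -0.417]],
  ],
)

```text
time: 16.75
eef_pos: [0.5489, -0.0157, 0.217]
tcp_rot: [[-0.909, 0.416, -0.0], [0.416, 0.909, 0.0], [0.0, -0.0, -1.0]]
force: [0.0, -0.6, 0.2]
finger_gap: 0.0511
grasp_force: 0.0
```

Run:
```python
from h import *
o=readout.get_obs();R=np.array(o['tcp_rot']);p=np.array(o['eef_pos']);print(o['joints'],p,R.round(3))
print('shift to knob axis',R.T@(np.array([.5466,-.0114,.124])-p),'yaw y',np.degrees(np.arctan2(R[1,1],R[0,1])))
```

```text
[ 0.02116788  0.39719846 -0.05389222  1.72614274  0.0243538   1.01915981
  1.10058053] [ 0.54885002 -0.01568004  0.21700115] [[-0.909  0.416 -0.   ]
 [ 0.416  0.909  0.   ]
 [ 0.    -0.    -1.   ]]
shift to knob axis [0.00380064 0.00295903 0.09300212] yaw y 65.42530808502792
```

Emit:
servo_tool(
  commands=[
    [[0.6, 0.004, 0.003, 0.02, 0], [0.6, 0.004, 0.003, 0.045, 0], [0.6, 0.004, 0.003, 0.065, 0], [0.6, 0.004, 0.003, 0.08, 0], [0.6, 0.004, 0.003, 0.088, 0], [0.6, 0.004, 0.003, 0.092, 0], [0.6, 0.004, 0.003, 0.092, 0], [0.15, 0.004, 0.003, 0.092, 0], [0, 0.004, 0.003, 0.092, 0], [0, 0.004, 0.003, 0.092, 0], [0, 0.004, 0.003, 0.092, 0], [0, 0.004, 0.003, 0.092, 0]],
  ],
  squeeze=50,
)

```text
time: 17.95
eef_pos: [0.5477, -0.0094, 0.126]
tcp_rot: [[-0.911, 0.412, 0.003], [0.412, 0.911, 0.001], [-0.002, 0.002, -1.0]]
force: [2.7, 5.6, 3.4]
finger_gap: 0.0149
grasp_force: 52.7
```

Run:
```python
from h import *
o=readout.get_obs();print(np.round(o['ft_torque'],2),np.round(o['force'],1),o['grasp_force'])
```

```text
[ 1.04 -0.32 -0.02] [2.7 5.6 3.4] 52.743040323257446
```

Emit:
servo_tool(
  commands=[
    [[0, 0, 0.001, 0.002, 0], [0, 0, 0.001, 0.004, 0], [0, 0, 0.001, 0.006, 0], [0, 0, 0.001, 0.008, 0], [0, 0, 0.001, 0.01, 0], [0, 0, 0.001, 0.011, 0], [0, 0, 0.001, 0.011, 0]],
  ],
  squeeze=60,
)

```text
time: 18.65
eef_pos: [0.5478, -0.0094, 0.1161]
tcp_rot: [[-0.911, 0.413, 0.003], [0.413, 0.911, 0.0], [-0.002, 0.002, -1.0]]
force: [-2.0, 3.9, 15.9]
finger_gap: 0.0149
grasp_force: 61.8
```

Emit:
servo_tool(
  commands=[
    [[0, 0, 0, 0, 0.02], [0, 0, 0, 0, 0.05], [0, 0, 0, 0, 0.08], [0, 0, 0, 0, 0.11], [0, 0, 0, 0, 0.14], [0, 0, 0, 0, 0.17], [0, 0, 0, 0, 0.2], [0, 0, 0, 0, 0.23], [0, 0, 0, 0, 0.26], [0, 0, 0, 0, 0.29], [0, 0, 0, 0, 0.32], [0, 0, 0, 0, 0.35], [0, 0, 0, 0, 0.37], [0, 0, 0, 0, 0.38], [0, 0, 0, 0, 0.38]],
  ],
)

```text
time: 20.15
eef_pos: [0.5477, -0.0091, 0.1161]
tcp_rot: [[0.05, 0.999, 0.002], [0.999, -0.05, 0.001], [0.001, 0.002, -1.0]]
force: [-2.1, 4.4, 17.4]
finger_gap: 0.0152
grasp_force: 61.8
```

Run:
```python
from h import *
o=readout.get_obs();R=np.array(o['tcp_rot']);print(np.round(o['ft_torque'],2),np.round(o['force'],1),o['grasp_force'],np.degrees(np.arctan2(R[1,1],R[0,1])))
```

```text
[ 0.9   0.78 -0.02] [-2.1  4.4 17.4] 61.824907064437866 -2.855637291622301
```

Emit:
servo_tool(
  commands=[
    [[0, 0, 0, 0, 0.01], [0, 0, 0, 0, 0.02], [0, 0, 0, 0, 0.025], [0, 0, 0, 0, 0.03], [0, 0, 0, 0, 0.03]],
  ],
)

```text
time: 20.65
eef_pos: [0.5478, -0.009, 0.1161]
tcp_rot: [[0.141, 0.99, 0.003], [0.99, -0.141, 0.001], [0.001, 0.002, -1.0]]
force: [-3.0, 3.3, 17.9]
finger_gap: 0.0148
grasp_force: 62.4
```

Run:
```python
from h import *
o=readout.get_obs();R=np.array(o['tcp_rot']);print(np.round(o['ft_torque'],2),np.round(o['force'],1),o['grasp_force'],np.degrees(np.arctan2(R[1,1],R[0,1])))
```

```text
[0.89 0.75 0.83] [-3.   3.3 17.9] 62.434648275375366 -8.093464786670912
```

Emit:
servo_tool(
  commands=[
    [[0, 0, 0, -0.003, 0], [0, 0, 0, -0.006, 0], [0, 0, 0, -0.009, 0], [0, 0, 0, -0.011, 0], [0, 0, 0, -0.011, 0], [0.3, 0, 0, -0.011, 0], [0.5, 0, 0, -0.011, 0], [0.5, 0, 0, -0.011, 0], [0.5, 0, 0, -0.03, 0], [0.5, 0, 0, -0.07, 0], [0.5, 0, -0.03, -0.11, 0], [0.5, -0.03, -0.07, -0.14, 0], [0.5, -0.06, -0.11, -0.15, 0], [0.5, -0.09, -0.14, -0.15, 0], [0.5, -0.1, -0.15, -0.15, 0], [0.5, -0.1, -0.15, -0.15, 0]],
  ],
)

```text
time: 22.25
eef_pos: [0.3822, -0.089, 0.2643]
tcp_rot: [[0.147, 0.989, 0.0], [0.989, -0.147, 0.001], [0.001, 0.0, -1.0]]
force: [0.3, -0.8, 0.5]
finger_gap: 0.0426
grasp_force: 0.0
```

Run:
```python
from h import *
a=capture('top');b=capture('scene');h=cv2.cvtColor(a,cv2.COLOR_RGB2HSV)
q=[.5844,.0928,-.1668];c,s=np.cos(q[2]),np.sin(q[2])
inv=lambda w:np.array([[c,s],[-s,c]])@(w[:2]-q[:2])
m=cv2.inRange(h,(8,120,120),(22,255,255));m[:,:235]=0;m[:165]=0;m[:,290:]=0;m[225:]=0
ys,xs=np.nonzero(m);P=np.array([inv(onz('top',(y,x),.103)) for y,x in zip(ys,xs)])
if len(P): print(len(P),P.mean(0),P.min(0),P.max(0))
a=cv2.resize(a[130:230,180:305,::-1],None,fx=3.2,fy=3.2,interpolation=cv2.INTER_CUBIC)
b=cv2.resize(b[180:305,225:375,::-1],None,fx=2.6,fy=2.6,interpolation=cv2.INTER_CUBIC)
o=np.zeros((max(a.shape[0],b.shape[0]),a.shape[1]+b.shape[1],3),np.uint8)
o[:a.shape[0],:a.shape[1]]=a;o[:b.shape[0],a.shape[1]:]=b;cv2.imwrite('pics/g.png',o)
```

```text
88 [-0.02188105 -0.05474535] [-0.02925308 -0.07308365] [-0.01368593 -0.03535032]
```

View pics/g.png

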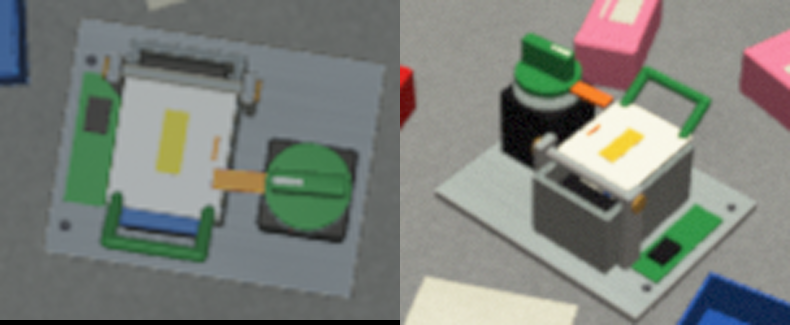

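The tongue now lies over the flap's edge at about (180,238) in the crop, at roughly 1.5 rad. The knob is out again, the flap is level and the hand is clear.

```bash
python3 -c "
from plant import env
print(env.job_done())"
```

```text
the job is handed in; nothing more can be done
None
```

The job is handed in, with no verdict returned: the cartridge is home, the flap was eased shut, the knob is turned to its end and sprung back out with its tongue over the flap, and the hand is clear.

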